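Measuring cup off its hook, then hold the flour bin's lid

ROBOT

A 6-joint arm with a two-finger parallel gripper is mounted at the origin on the work surface. World frame = base frame: x ahead of the robot, y to its left, z up, the work surface at z = 0. Lengths are in m, angles in degrees, forces in N, time in s.
With the tool pointing down it reaches from about 0.3 to 0.75 m from the base axis. Payload 8.5 kg.
Tool frame: the origin (TCP) lies midway between the tips of the shut fingers; the grasp point (between the pads) lies 19 mm behind it; z points along the fingers, y is the line along which they close (so a half turn about z gives the same grasp; the last joint's range is limited). The gripper opens to 85 mm and grips with 20 to 120 N. Pads are 22 mm wide; open, the fingers measure 114 mm over their backs; the gripper's body (76 mm by 85 mm) begins 54 mm behind the grasp point. The pads swing forward as they close: fully open they stand 13 mm farther back than shut.
Start: joints at [64.211, 21.807, 74.336, -0, 83.858, -12.336], TCP at [0.128, 0.535, 0.231] pointing down, gripper open.
Joint ranges: [-178.18, 178.18], [-50.72, 133.34], [12.68, 142.11], [-81.47, 261.47], [9.98, 163.14], [-165.26, 165.26]. Speed limits (degrees/s): [136.94, 136.94, 180, 180, 180, 180].

INTERFACE

Orientations are given as a 3x3 rotation matrix whose columns are the frame's x, y, z axes.
In Python, from rig import env, viewer, recognise, pinpoint gives the robot as it stands.
- The arm moves only by the tool move_arm, never from a script. Its argument "plan" is text: rows parted by semicolons, each of 7 numbers parted by spaces: the shift along the tool's x, y, z in m, then the turn, a rotation vector about the tool's x, y, z in rad, then the finger opening in m, from 0 to 0.0854. A call has 1 to 12 rows; each row shifts and turns the commanded pose from where the row before left it, along the tool's axes as they then stand; what a row does not reach is not made up. A row lasts 1/8 s, in which the tool goes at most 62.5 mm and 10.7 degrees, less where a joint would pass 70% of its speed; a pose out of reach is approached as far as the arm can. A call is refused whole if a number of a shift passes 0.0625 or a number of a turn 0.188, either way. A call with a gripper value outside its range is refused whole. The fingers move at their own pace and stop on an object; "grip_force" is the grip in N (left out, the last holds). Time passes only in rows, so rows that do not move let the fingers close. It gives the time, the measured TCP pose, the force, the opening and the grip force at its end, in the units of the state.
- env.observe(): the state, without advancing time (a new reading comes with each control period).
- viewer.get_image(name): name is "scene" or "top"; returns (picture, depth): 420x560x3 uint8, red, green, blue; 420x560 float32, m along the optical axis (not along the pixel's ray), 0 where there is no reading.
- viewer.calibration(name): a dict with "fx", "fy", "cx", "cy" (pixels), "R" (3x3) and "t" (3): a world point X has camera coordinates R X + t. Camera axes: x right, y down, z forward; pixel columns grow to the right and rows downward; lengths in m; the calibration is good to about 2 mm. A picture is of the moment at which its call begins. calibration takes no time and is no camera call.
- env.close_job(): hands the job in; it is judged then, once.
Trained networks look in the newest picture that a camera, given by its name, has taken for a name from the list of things; names that differ only in an ending like _2 or _b are one class to them, and where a whole thing is asked for, a point or a joint stands for the part that bears it (a point fixed in the world has none). Each returns a list of dicts, best first, with "conf" (0 to 1); they miss things now and then, are a little off and sometimes report something else, mostly with a low value. They report only what shows in the picture. A call takes as long as a camera call. They do not tell look-alikes from the thing itself.
- recognise(camera, name): "extent" ([centre column, centre row, width, height] in pixels, round what is visible of it).
- pinpoint(camera, name): "pixel" ([column, row] in pixels: a listed point, or the origin of a listed thing).
The state is a dict: "time_s": time; "q": joint angles; "qvel": joint speeds; "joint_efforts": joint torques, N m; "position": TCP position; "tool_rot": TCP orientation; "ft_force": force on the tool from outside, world axes, zero at the start; "wrist_torque": the same for the moment, N m; "grip_width": finger opening in m; "gripper_force": force on a finger pad.
Only numpy, scipy, OpenCV 4.12 (cv2) and the standard library are available. Lean on these libraries where they do the work, as an engineer would, in place of code of your own. Each camera call takes 0.05 s, during which the arm holds its last target. There are 200 camera calls.

TASK

I am about to refill the empty flour bin and will have both hands full: lift the aluminium measuring cup up off its hook and lay it in the steel bowl, lowering it in rather than dropping it. Then raise the bin's hinged lid by the pull on its front to 60 degrees from closed, give or take 5, and finish still holding it steady there, because it falls shut if you let go. Leave the other things on the hooks and the counter where they are, and the bowl standing upright.

Things in the scene. Friction and masses are not known exactly. Their poses are not given: they have to be found in the camera images.
- cup: Aluminium measuring cup, 80 g, 148 mm long, hanging on one of three hooks. Origin: middle of the 5 mm eye bar at its handle's end, which sits on the hook. The handle, a flat strip 22 mm wide (along y) and 4 mm thick, runs along its -z, with a slot 14 mm wide from the origin to z = -60 mm through which the hook passes. Mouth in the handle's plane, facing its +x; belly to -x.
- cup_mid (a point): Middle of the cup's hollow body, at (-21, 0, -115) mm in the cup's frame. The body's axis is along the cup's x: rim 60 mm across at x = 0, base 48 mm across at x = -42 mm. Hung, the cup leans about 0.22 rad: its belly is on the side of the hook's tip and its lower end swings back under the crossbar; its y is parallel to the rail's.
- rail: Counter-top steel utensil rail, fixed; origin on the counter under the crossbar's middle. Base plate from x = -80 to 40 mm, 310 mm along y, 12 mm thick; posts at y = -140 and 140 mm; crossbar 10 mm thick along y at x = 0, z = 205 mm. It has three hooks pointing to its -x (roughly towards the robot). The rail stands left or right of the bowl, the bin on the other side.
- hook1 (a point): Tip of the middle hook, at (-55, 0, 202) mm in the rail's frame; the other two are the same at y = -90 and 90 mm. Each is a 6 mm rod sloping down from the crossbar to a low point at x = -40, z = 185 mm, then turning up to its tip. An item must rise about 17 mm to clear the tip, then come away to the rail's -x. Which item hangs on which hook varies.
- bowl: Empty stainless steel bowl, 0.32 kg, 190 mm across the rim, 65 mm high, 3 mm wall, flat inner floor about 85 mm across at 4 mm above the counter. Origin: centre of its underside; z up.
- bin: Flour bin of cream enamelled steel, fixed to the counter, empty. Box 190 (x) by 240 (y) by 120 mm high, origin at the centre of its underside. Its front faces its own -x (roughly the robot); a lid covers it, hinged along the far (+x) top edge. The closed lid's top is at z = 130 mm.
- bin_lid (a joint): Opening angle of the bin's lid in rad: 0 closed, grows as its front edge goes up and over towards +x, stop at 1.31; 60 degrees is 1.047. The lid weighs about 0.35 kg, has almost no friction and no stay, and falls shut from any angle when let go.
- lid_handle (a point): Middle of the lid's pull: a straight round steel bar 10 mm thick and about 90 mm long, along the bin's y, standing 36 mm off the lid's front edge on a leg at each end (legs 100 mm apart), so there is about 31 mm of free space between bar and lid. The bar moves on a circle of radius 233 mm about lid_hinge; closed it is level with the hinge to 4 mm, at 119 mm height.
- lid_hinge (a point): Middle of the lid's hinge line, which runs along the bin's y, at (98, 0, 123) mm in the bin's frame.
- brush: Red silicone brush with a grey handle, 162 mm long, 36 mm wide, hanging by its eye; origin at the eye. Leave alone.
- turner: Small slotted steel turner, 164 mm long, 50 mm wide, hanging by its eye; origin at the eye. Leave alone.
- pestle: Granite pestle lying on the counter, 140 mm long (along its x), 37 mm thick; origin under its middle. Leave alone.
- jar: Plastic mini jar, 44 mm across, 50 mm high; origin under its centre. Leave alone.
- spice_tin: Metal spice tin, 60 mm across, 85 mm high; origin under its centre. Leave alone.
- ramekin: Small white open pot, 72 mm across, 40 mm high; origin under its centre. Leave alone.
- spoon: Wooden spoon lying on the counter beyond the bowl, along its x; origin under its middle. Leave alone.
- timer: White kitchen timer, a round knob shape 60 mm across, 50 mm high; origin under its centre. Leave alone.
Not all that is in view belongs to the job. What is shaped like the cup but yellow is not meant.

How it is judged:
By the outcome, as a careful person would: the job done as asked, in the order asked, and still so for the second after the job is handed in, while the arm keeps its last pose, push and grip.
It also fails if it takes over 64 s, if anything falls off the work surface, if the arm or the gripper's body presses on something with over 40 N, if the wrist force passes 120 N, or if a joint passes its speed limit or range.

## Working session

There is one attempt and no reset: what is moved stays moved. The work goes in short steps, Python scripts to look and compute and a tool call to move; the robot and the scene stay as the last step left them, time stands still between calls to the robot, and variables do not carry over. Pictures are saved under pics/ and viewed, at most 13 in all, crops included, and the job is handed in when it is done.

Besides the shell and the picture viewer there is one more tool, called after ">>>" as name(argument=value, ...) on one line, values as JSON. move_arm: Moves the arm, as the interface text tells. Its arguments: {"type":"object","properties":{"plan":{"type":"string"},"grip_force":{"type":"number"}},"required":["plan"]}

```bash
mkdir -p pics; cat > h.py <<'E'
import numpy as np, cv2
from rig import env, viewer, recognise, pinpoint
def bp(cam,px,depth):
    c=viewer.calibration(cam);R=np.array(c["R"]);t=np.array(c["t"])
    u,v=px;p=np.array([(u-c["cx"])/c["fx"]*depth,(v-c["cy"])/c["fy"]*depth,depth])
    return R.T@(p-t)
def ray_z(cam,px,z):
    a=bp(cam,px,0.0);b=bp(cam,px,1.0);s=(z-a[2])/(b[2]-a[2]);return a+s*(b-a)
def proj(cam,X):
    c=viewer.calibration(cam);p=np.array(c["R"])@np.array(X)+np.array(c["t"])
    return np.array([c["fx"]*p[0]/p[2]+c["cx"],c["fy"]*p[1]/p[2]+c["cy"]])
def cloud(cam,d):
    c=viewer.calibration(cam);v,u=np.indices(d.shape)
    p=np.stack([(u-c["cx"])/c["fx"]*d,(v-c["cy"])/c["fy"]*d,d],-1)
    return (p-np.array(c["t"]))@np.array(c["R"])
E
cat > a.py <<'E'
from h import *
for cam in("scene","top"):
    im,d=viewer.get_image(cam);cv2.imwrite(f"pics/{cam}0.png",im[...,::-1]);np.save(f"{cam}_d.npy",d);np.save(f"{cam}_im.npy",im)
    print(cam,bp(cam,(280,210),0).round(3))
    for n in["cup","cup_mid","hook1","bowl","lid_handle","lid_hinge","bin","brush","turner","rail"]:
        for r in pinpoint(cam,n)[:3]:
            u,v=r["pixel"];dd=d[min(419,max(0,int(round(v)))),min(559,max(0,int(round(u))))]
            print(n,round(r["conf"],2),np.round([u,v]),bp(cam,(u,v),dd).round(3))
print(env.observe())
E
python3 a.py
```

```text
scene [ 1.089 -0.204  0.846]
cup 0.7 [175. 228.] [ 0.527 -0.22   0.192]
cup 0.59 [156. 177.] [ 0.166 -0.239 -0.   ]
cup_mid 0.93 [186. 260.] [ 0.51  -0.22   0.059]
cup_mid 0.88 [134. 204.] [ 0.285 -0.305  0.041]
hook1 0.6 [128. 224.] [ 0.307 -0.332  0.   ]
hook1 0.43 [185. 259.] [ 0.51  -0.22   0.064]
bowl 0.87 [284. 229.] [ 0.465  0.025 -0.   ]
bowl 0.6 [338. 184.] [ 0.373  0.217 -0.002]
lid_hinge 0.91 [457. 226.] [0.678 0.341 0.116]
lid_hinge 0.55 [172. 233.] [ 0.524 -0.229  0.176]
bin 0.67 [174. 226.] [ 0.52  -0.221  0.191]
bin 0.66 [413. 231.] [0.663 0.237 0.131]
bin 0.37 [187. 262.] [ 0.514 -0.218  0.055]
brush 0.58 [ 79. 245.] [ 0.501 -0.396  0.191]
turner 0.74 [127. 228.] [ 0.501 -0.305  0.2  ]
turner 0.62 [308. 325.] [ 0.74  -0.028  0.044]
rail 0.81 [152. 303.] [ 0.558 -0.313  0.011]
top [0.386 0.02  1.566]
cup 0.52 [370. 205.] [ 0.518 -0.21   0.194]
cup_mid 0.71 [366. 209.] [ 0.515 -0.215  0.101]
cup_mid 0.57 [395. 297.] [ 0.271 -0.308  0.044]
cup_mid 0.47 [398. 205.] [ 0.538 -0.321  0.016]
hook1 0.9 [408. 216.] [ 0.49  -0.305  0.21 ]
bowl 0.79 [280. 225.] [ 0.471  0.023 -0.
[... 564 characters left out ...]
38580409e+01, -1.23355734e+01]), 'qvel': array([ 0.00842246, -0.15087361,  0.03539488,  0.05761859,  0.05993466,
        0.02318532]), 'joint_efforts': array([-1.12109505e-03, -4.48348081e+01, -2.31462783e+01, -2.44290459e-04,
        4.94843007e-04, -3.57639942e-05]), 'position': array([0.1279545 , 0.53489216, 0.231336  ]), 'tool_rot': array([[-9.72560145e-01,  2.32651592e-01,  1.86671181e-05],
       [ 2.32651593e-01,  9.72560145e-01,  1.60213972e-05],
       [-1.44274915e-05,  1.99247071e-05, -1.00000000e+00]]), 'ft_force': array([-0.47915561, -0.51017385,  0.55883656]), 'wrist_torque': array([-0.01342222, -0.04803564,  0.03014622]), 'gripper_force': 0.0, 'grip_width': 0.0852754182787851}
```

View pics/scene0.png

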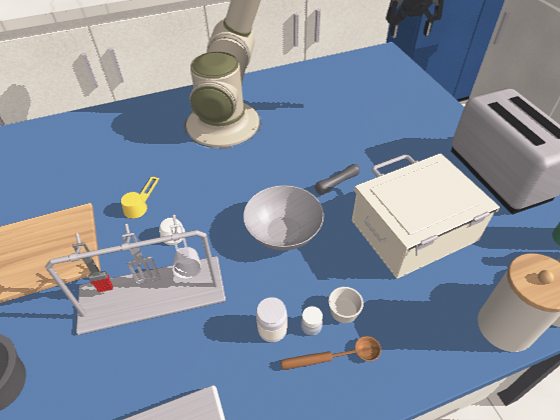

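View pics/top0.png

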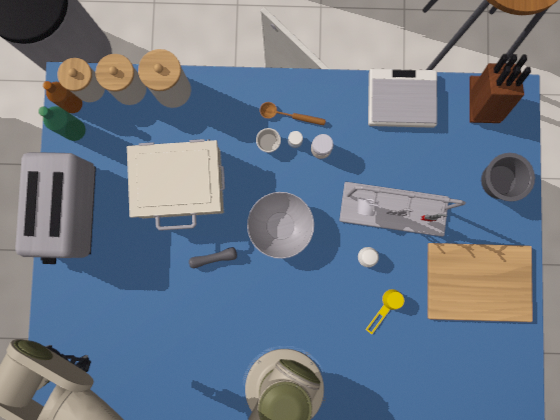

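The cup hangs on the hook nearest the bowl (scene ~175,228, top ~370,205). The yellow look-alike lies on the counter (scene 134,204). The bowl is at top (280,225), and the bin is on the left with its pull at top (178,226). Next I'll measure exact poses.

```bash
cat > b.py <<'E'
from h import *
for cam in("top","scene"):
    d=np.load(cam+"_d.npy");P=cloud(cam,d);ok=d>0
    def sel(x0,x1,y0,y1,z0,z1): return P[ok&(P[...,0]>x0)&(P[...,0]<x1)&(P[...,1]>y0)&(P[...,1]<y1)&(P[...,2]>z0)&(P[...,2]<z1)]
    def show(n,q): print(cam,n,len(q), np.median(q,0).round(4) if len(q) else "", q.min(0).round(3) if len(q) else "",q.max(0).round(3) if len(q) else "")
    q=sel(.5,.62,-.5,-.15,.198,.23);show("bar",q)
    # crossbar line by RANSAC-ish fitLine
    if len(q)>10:
        l=cv2.fitLine(q[:,:2].astype(np.float32),cv2.DIST_HUBER,0,.003,.003).ravel();print(" line dir",l[:2],"pt",l[2:])
    show("cupregion",sel(.4,.6,-.27,-.17,.06,.24))
    q=sel(.35,.6,-.1,.15,.055,.08);show("bowlrim",q)
    if len(q)>10:print(" rim",cv2.minEnclosingCircle(q[:,:2].astype(np.float32)))
    q=sel(.46,.8,.1,.5,.122,.145);show("lidtop",q)
    if len(q)>10:print(" lid",cv2.minAreaRect(q[:,:2].astype(np.float32)))
    q=sel(.40,.462,.15,.42,.1,.14);show("pull",q)
    q=sel(.35,.42,-.3,-.1,.03,.06);show("timer",q)
c=viewer.calibration("top");print(c["fx"])
E
python3 b.py
python3 - <<'E'
import cv2,numpy as np
a=cv2.imread('pics/scene0.png')[190:320,40:240];b=cv2.imread('pics/top0.png')[170:250,330:470]
cv2.imwrite('pics/crop1.png',np.vstack([cv2.resize(a,(560,364),interpolation=3),cv2.resize(b,(560,230)[:2],interpolation=3)]))
E
```

```text
top bar 501 [ 0.5449 -0.3086  0.2085] [ 0.501 -0.452  0.198] [ 0.566 -0.172  0.217]
 line dir [0.12183324 0.9925506 ] pt [ 0.5381219  -0.37151122]
top cupregion 492 [ 0.5333 -0.2143  0.1178] [ 0.499 -0.269  0.06 ] [ 0.566 -0.17   0.217]
top bowlrim 497 [0.4715 0.0257 0.0618] [ 0.376 -0.07   0.055] [0.561 0.117 0.076]
 rim ((0.4679722487926483, 0.024178514257073402), 0.09458264708518982)
top lidtop 6380 [0.5831 0.3197 0.129 ] [0.462 0.19  0.122] [0.695 0.451 0.142]
 lid ((0.572951078414917, 0.3199799060821533), (0.23121121525764465, 0.24966293573379517), 4.829528331756592)
top pull 150 [0.4509 0.3118 0.1233] [0.444 0.255 0.116] [0.46  0.362 0.131]
top timer 275 [ 0.3832 -0.2306  0.046 ] [ 0.357 -0.258  0.031] [ 0.409 -0.206  0.058]
scene bar 944 [ 0.5487 -0.315   0.2078] [ 0.501 -0.452  0.198] [ 0.569 -0.174  0.214]
 line dir [0.11618086 0.9932281 ] pt [ 0.5526414  -0.29329756]
scene cupregion 1067 [ 0.5457 -0.2141  0.1426] [ 0.501 -0.27   0.06 ] [ 0.571 -0.17   0.213]
scene bowlrim 611 [0.4318 0.0321 0.0615] [ 0.371 -0.072  0.055] [0.563 0.116 0.067]
 rim ((0.46745893359184265, 0.021856270730495453), 0.09636277705430984)
scene lidtop 7467 [0.5969 0.3097 0.1279] [0.46  0.187 0.122] [0.696 0.451 0.134]
 lid ((0.5723690390586853, 0.3177759647369385), (0.2335134595632553, 0.25010690093040466), 5.153396129608154)
scene pull 165 [0.453  0.3108 0.1211] [0.444 0.254 0.115] [0.462 0.362 0.127]
scene timer 230 [ 0.3897 -0.2419  0.0451] [ 0.364 -0.262  0.03 ] [ 0.41  -0.208  0.05 ]
529.7302105174006
```

View pics/crop1.png

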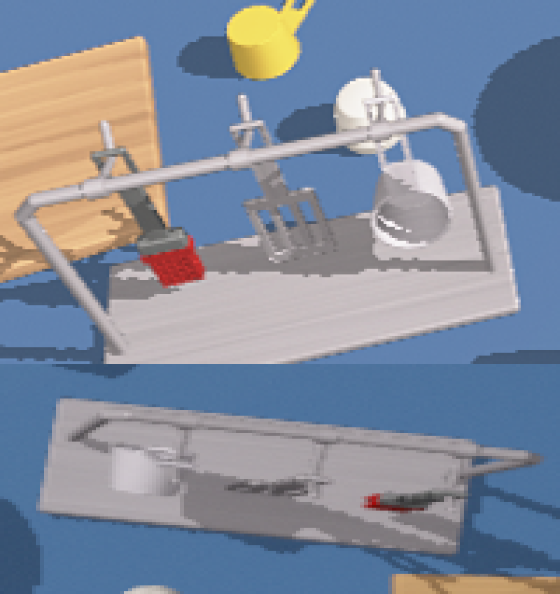

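The top crop shows the cup on the rail's +y hook, then the turner, then the brush. The hook tips in the scene picture are at about (174,216), (127,225) and (77,234). I'll fit the rail's yaw and the bin's pose.

```bash
cat > c.py <<'E'
from h import *
tips=[ray_z("scene",p,.203) for p in((173.9,215.9),(126.8,225),(77.5,234.3))]
for t in tips:print("tip",t.round(4))
Pb={}
for cam in("top","scene"):
    d=np.load(cam+"_d.npy");P=cloud(cam,d);ok=d>0
    def sel(x0,x1,y0,y1,z0,z1): return P[ok&(P[...,0]>x0)&(P[...,0]<x1)&(P[...,1]>y0)&(P[...,1]<y1)&(P[...,2]>z0)&(P[...,2]<z1)]
    q=sel(.5,.62,-.46,-.165,.195,.225)
    k=np.polyfit(q[:,1],q[:,0],1)
    for _ in range(15):
        r=q[:,0]-np.polyval(k,q[:,1]);m=abs(r-.5*np.std(r)*(_<5))<max(.006,.02-.002*_);k=np.polyfit(q[m,1],q[m,0],1)
    print(cam,"bar slope",k[0],"x at y=-.312",np.polyval(k,-.312),m.sum(),q[m,2].mean())
    q=sel(.40,.65,-.55,-.1,.007,.017);print(" plate",len(q),cv2.minAreaRect(q[:,:2].astype(np.float32)))
    q=sel(.40,.462,.15,.42,.1,.14)
    k=np.polyfit(q[:,1],q[:,0],1);print(" pull fit",k,np.polyval(k,.309))
    # cup handle / body profile in 10mm z slices
    for z in np.arange(.04,.2,.02):
        s=sel(.48,.58,-.25,-.19,z,z+.02)
        if len(s)>3:print("  z",round(z,2),len(s),"x",np.percentile(s[:,0],[5,50,95]).round(3),"y",np.percentile(s[:,1],[5,50,95]).round(3))
E
python3 c.py
```

```text
tip [ 0.5066 -0.2161  0.203 ]
tip [ 0.4962 -0.3045  0.203 ]
tip [ 0.4851 -0.394   0.203 ]
top bar slope 0.11882684522215933 x at y=-.312 0.5465183504663335 435 0.20883621929158694
 plate 3094 ((0.5243256688117981, -0.325009822845459), (0.24892304837703705, 0.449283242225647), 0.07197276502847672)
 pull fit [-0.05538045  0.46834969] 0.45123713439284996
  z 0.04 17 x [0.547 0.549 0.551] y [-0.236 -0.219 -0.206]
  z 0.06 19 x [0.508 0.536 0.549] y [-0.246 -0.193 -0.192]
  z 0.08 154 x [0.501 0.516 0.539] y [-0.241 -0.207 -0.194]
  z 0.1 68 x [0.509 0.528 0.54 ] y [-0.228 -0.214 -0.202]
  z 0.12 10 x [0.531 0.534 0.536] y [-0.225 -0.219 -0.209]
  z 0.16 4 x [0.525 0.527 0.528] y [-0.224 -0.21  -0.208]
  z 0.18 42 x [0.513 0.521 0.541] y [-0.225 -0.219 -0.209]
scene bar slope 0.11706235288453334 x at y=-.312 0.5504912184615993 919 0.20710519906919336
 plate 6252 ((0.48867714405059814, -0.35467708110809326), (0.40497875213623047, 0.19463218748569489), 83.95535278320312)
 pull fit [-0.05003276  0.46893163] 0.4534715092960786
  z 0.04 327 x [0.511 0.53  0.551] y [-0.239 -0.222 -0.204]
  z 0.06 110 x [0.51  0.535 0.551] y [-0.248 -0.239 -0.196]
  z 0.08 133 x [0.504 0.526 0.545] y [-0.246 -0.205 -0.195]
  z 0.1 84 x [0.534 0.539 0.542] y [-0.237 -0.221 -0.207]
  z 0.12 85 x [0.532 0.536 0.539] y [-0.231 -0.221 -0.211]
  z 0.14 33 x [0.528 0.531 0.534] y [-0.231 -0.214 -0.21 ]
  z 0.16 12 x [0.523 0.524 0.526] y [-0.23  -0.212 -0.209]
  z 0.18 85 x [0.509 0.521 0.538] y [-0.229 -0.22  -0.21 ]
```

```bash
cat >> h.py <<'E'
from scipy.spatial.transform import Rotation as Ro
from scipy.linalg import logm
def tool(yaw,pitch):  # yaw of the working x axis (deg), pitch 180 = straight down
    a,p=np.radians([yaw,pitch]);xr=np.array([np.cos(a),np.sin(a),0]);y=np.array([-np.sin(a),np.cos(a),0])
    z=np.sin(p)*xr+np.cos(p)*np.array([0,0,1.]);return np.stack([np.cross(y,z),y,z],1)
def plan(pos,R,n=None,p0=None,R0=None):
    s=env.observe();p0=s["position"] if p0 is None else np.array(p0);R0=s["tool_rot"] if R0 is None else R0
    T=np.eye(4);T[:3,:3]=R0.T@R;T[:3,3]=R0.T@(np.array(pos)-p0)
    L=np.real(logm(T));w=np.array([L[2,1],L[0,2],L[1,0]]);v=L[:3,3]
    n=n or int(np.ceil(max(np.linalg.norm(v)/.055,np.linalg.norm(w)/.17)))
    print(n,"rows of",(v/n).round(4),(w/n).round(4))
E
python3 - <<'E'
from h import *
A=tool(-6.8,160);B=tool(-6.8,135)
w=[.38,.16,.36]
plan(w,A); plan([.478,-.2128,.2165],B,None,w,A)
E
```

```text
9 rows of [-0.0371 -0.036  -0.0082] [-0.0022 -0.0387 -0.0128]
8 rows of [-0.0053 -0.0448  0.0248] [ 0.     -0.0545  0.    ]
```

>>> move_arm(plan="-0.028 -0.027 -0.0062 -0.0017 -0.029 -0.0096 0.05;-0.028 -0.027 -0.0062 -0.0017 -0.029 -0.0096 0.05;-0.028 -0.027 -0.0062 -0.0017 -0.029 -0.0096 0.05;-0.028 -0.027 -0.0062 -0.0017 -0.029 -0.0096 0.05;-0.028 -0.027 -0.0062 -0.0017 -0.029 -0.0096 0.05;-0.028 -0.027 -0.0062 -0.0017 -0.029 -0.0096 0.05;-0.028 -0.027 -0.0062 -0.0017 -0.029 -0.0096 0.05;-0.028 -0.027 -0.0062 -0.0017 -0.029 -0.0096 0.05;-0.028 -0.027 -0.0062 -0.0017 -0.029 -0.0096 0.05;-0.028 -0.027 -0.0062 -0.0017 -0.029 -0.0096 0.05;-0.028 -0.027 -0.0062 -0.0017 -0.029 -0.0096 0.05;-0.028 -0.027 -0.0062 -0.0017 -0.029 -0.0096 0.05")

```text
time_s: 2.6
position: [0.3827, 0.1571, 0.3571]
tool_rot: [[-0.933, 0.118, 0.34], [0.111, 0.993, -0.04], [-0.343, 0.0, -0.939]]
ft_force: [-0.0, 0.9, -0.0]
grip_width: 0.0503
gripper_force: 0.0
```

```bash
python3 - <<'E'
from h import *
s=env.observe();print(s["q"].round(1),s["position"].round(3))
plan([.478,-.2128,.2165],tool(-6.8,135),12)
E
```

```text
[  9.3  -4.4  88.5  -5.6  76.6 -73.5] [0.383 0.157 0.357]
12 rows of [-0.0035 -0.0297  0.0162] [ 0.     -0.0363  0.    ]
```

>>> move_arm(plan="-0.0035 -0.0297 0.0162 0 -0.0363 0 0.05;-0.0035 -0.0297 0.0162 0 -0.0363 0 0.05;-0.0035 -0.0297 0.0162 0 -0.0363 0 0.05;-0.0035 -0.0297 0.0162 0 -0.0363 0 0.05;-0.0035 -0.0297 0.0162 0 -0.0363 0 0.05;-0.0035 -0.0297 0.0162 0 -0.0363 0 0.05;-0.0035 -0.0297 0.0162 0 -0.0363 0 0.05;-0.0035 -0.0297 0.0162 0 -0.0363 0 0.05;-0.0035 -0.0297 0.0162 0 -0.0363 0 0.05;-0.0035 -0.0297 0.0162 0 -0.0363 0 0.05;-0.0035 -0.0297 0.0162 0 -0.0363 0 0.05;-0.0035 -0.0297 0.0162 0 -0.0363 0 0.05")

```text
time_s: 4.1
position: [0.483, -0.2084, 0.225]
tool_rot: [[-0.716, 0.132, 0.686], [0.098, 0.991, -0.088], [-0.691, 0.004, -0.723]]
ft_force: [0.9, 0.3, 0.7]
grip_width: 0.0506
gripper_force: 0.0
```

```bash
python3 - <<'E'
from h import *
s=env.observe();print(s["q"].round(1),s["position"].round(3))
plan([.534,-.2195,.160],tool(-6.8,135),8)
im,d=viewer.get_image("scene")
a=im[150:330,60:280,::-1]
cv2.imwrite("pics/pre.png",cv2.resize(a,None,fx=3,fy=3,interpolation=3))
E
```

```text
[ -50.4    7.8  109.2   48.7   38.9 -165.2] [ 0.483 -0.208  0.225]
8 rows of [ 0.001  -0.0006  0.0103] [-0.0008 -0.0028 -0.0016]
```

View pics/pre.png

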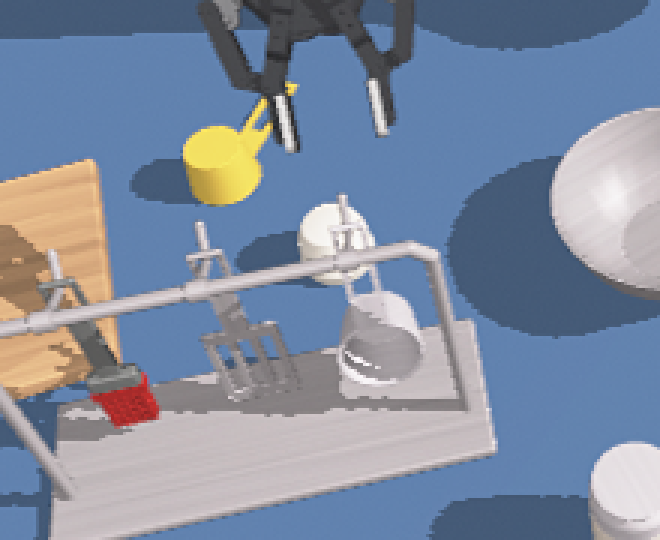

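The fingers straddle the cup's hook (tip at ~(342,200) in the crop) in line with it, but q6 is at its limit. I'll fit the kinematics so I can choose the half-turn grasp and check poses ahead.

```bash
cat > kin.py <<'E'
from h import *
from scipy.optimize import least_squares
def fk(q,k):
    h,a,l1,b,l2,d,L=k;q=np.radians(q)
    R=(Ro.from_euler('z',q[0])*Ro.from_euler('y',q[1]+q[2])*Ro.from_euler('z',q[3])*Ro.from_euler('y',q[4])*Ro.from_euler('z',q[5])).as_matrix()
    c,s=np.cos,np.sin
    r=a+l1*s(q[1])+l2*s(q[1]+q[2])+b*c(q[1]+q[2]);z=h+l1*c(q[1])+l2*c(q[1]+q[2])-b*s(q[1]+q[2])
    p=np.array([r*c(q[0])-d*s(q[0]),r*s(q[0])+d*c(q[0]),z])+L*R[:,2]
    return p,R
data=[([64.211,21.806,74.335,0,83.858,-12.336],[.12795,.53489,.23134]),([9.3,-4.4,88.5,-5.6,76.6,-73.5],[.3827,.1571,.3571]),([-50.4,7.8,109.2,48.7,38.9,-165.2],[.483,-.2084,.225])]
K0=np.array([.3,0,.35,0,.35,.117,.25])
def fit(D=data):
    f=lambda k:np.concatenate([*[(fk(q,k)[0]-p)*1e3 for q,p in D],(k-K0)*[1,30,1,30,1,1,1]])
    return least_squares(f,K0)
lo=np.array([-178.18,-50.72,12.68,-81.47,9.98,-165.26]);hi=np.array([178.18,133.34,142.11,261.47,163.14,165.26])
def ik(pos,R,k,q0):
    f=lambda q:np.concatenate([(fk(q,k)[0]-pos)*10,(Ro.from_matrix(fk(q,k)[1].T@R)).as_rotvec()])
    s=least_squares(f,np.clip(q0,lo+.1,hi-.1),bounds=(lo-200,hi+200),x_scale=30);return s.x,np.abs(s.fun).max()
FL=np.diag([-1,-1,1.])
if __name__=="__main__":
    r=fit();k=r.x;print(k.round(4),r.fun.round(1))
    for q,p in data: print(fk(q,k)[0].round(4));
    print(fk(data[2][0],k)[1].round(3));print(fk(data[0][0],k)[1].round(3))
E
python3 kin.py
```

```text
[ 1.294e-01 -2.000e-04  5.374e-01  1.028e-01  3.507e-01  1.177e-01
  2.575e-01] [-0.2 -0.  -0.2 -0.1  0.   0.1 -0.  -0.3  0.  -0.2 -0.   0.2  3.1  0.
  0.   0. ]
[0.1278 0.5348 0.2312]
[0.3826 0.1571 0.3572]
[ 0.483  -0.2087  0.225 ]
[[-0.132 -0.716  0.686]
 [-0.991  0.099 -0.089]
 [-0.004 -0.691 -0.723]]
[[-0.233 -0.973  0.   ]
 [-0.973  0.233  0.   ]
 [-0.    -0.    -1.   ]]
```

```bash
sed -i "s/\*Ro.from_euler('z',q\[5\])).as_matrix/*Ro.from_euler('z',q[5]+np.pi\/2)).as_matrix/" kin.py
cat > d.py <<'E'
from kin import *
k=fit().x
def chk(n,pos,R,q0):
    q,e=ik(np.array(pos),R,k,q0);m=min((q-lo).min(),(hi-q).min());print(n,q.round(1),"err%.3f marg %.1f"%(e,m));return q
q0=np.array([-50,10,109,48,39,15.])
print(fk(data[2][0],k)[1].round(2).tolist())
for p in(135,125,115):
    z=tool(-6.8,p)[:,2]; chk(f"grasp{p}",np.array([.5257,-.2185,.1685])+.012*z,tool(-6.8,p)@FL,q0)
q1=np.array([-8,10,95,0,80,100.])
for yaw in(-20,-7,10):
  for p in(150,180,200,212): q1=chk(f"bowl yaw{yaw} {p}",[.47,.02,.06],tool(yaw,p)@FL,q1)
Rz=lambda a:Ro.from_euler('z',a,degrees=True).as_matrix()
by=4;ub=np.array([np.cos(np.radians(by)),np.sin(np.radians(by)),0])
piv=np.array([.452,.309,.119])+.233*ub
for s in(90,-90):
  q2=np.array([20,10,95,0,80,(-30+s)%180-90.])
  for th,p in((0,150),(30,175),(60,200),(60,180)):
    t=np.radians(th);b=piv-.233*np.cos(t)*ub+np.array([0,0,.233*np.sin(t)])
    R=tool(by,p)@Rz(s);q2=chk(f"lid {s} th{th} p{p}",b+.012*R[:,2],R,q2)
E
python3 d.py
```

```text
[[-0.72, 0.13, 0.69], [0.1, 0.99, -0.09], [-0.69, 0.0, -0.72]]
grasp135 [-4.610e+01  1.880e+01  1.089e+02  6.340e+01  3.010e+01 -1.000e-01] err0.000 marg 20.1
grasp125 [-48.9  20.7 115.   93.6  33.4 -31.7] err0.000 marg 23.4
grasp115 [-51.3  24.5 120.4 114.2  44.2 -54.7] err0.000 marg 21.7
bowl yaw-20 150 [ -9.   22.7 120.5 -37.2   9.1 136.4] err0.000 marg -0.9
bowl yaw-20 180 [-12.   26.3 100.8   0.   52.9  98. ] err0.000 marg 41.3
bowl yaw-20 200 [-13.3  33.8  88.5   2.3  77.6  95.8] err0.000 marg 53.6
bowl yaw-20 212 [-13.9  39.1  81.8   3.2  91.   95.2] err0.000 marg 60.4
bowl yaw-7 150 [-14.   22.  122.2  30.5   6.9  53.6] err0.000 marg -3.0
bowl yaw-7 180 [-12.   26.3 100.8  -0.   52.9  85. ] err0.000 marg 41.3
bowl yaw-7 200 [-11.2  34.1  87.7  -1.5  78.1  86.3] err0.000 marg 54.4
bowl yaw-7 212 [-10.9  39.6  80.6  -2.1  91.8  86.6] err0.000 marg 61.5
bowl yaw10 150 [-20.4  22.  122.3  58.4  17.3   5.8] err0.000 marg 7.3
bowl yaw10 180 [-12.   26.3 100.8  -0.   52.9  68. ] err0.000 marg 41.3
bowl yaw10 200 [-8.5 34.1 87.7 -6.4 77.3 73.9] err0.000 marg 54.4
bowl yaw10 212 [-7.1 39.6 80.5 -8.9 90.7 75.3] err0.000 marg 61.6
lid 90 th0 p150 [ 27.1  23.1 103.7 -25.1  27.5  42.8] err0.000 marg 17.5
lid 90 th30 p175 [21.6 22.8 74.2 -1.5 78.2 17.9] err0.000 marg 61.6
lid 90 th60 p200 [ 17.   41.1  29.9   5.7 128.4  15.8] err0.000 marg 17.3
lid 90 th60 p180 [ 18.7  30.8  46.7   0.  102.5  14.7] err0.000 marg 34.0
lid -90 th0 p150 [  27.1   23.1  103.7  -25.1   27.5 -137.2] err0.000 marg 17.5
lid -90 th30 p175 [  21.6   22.8   74.2   -1.5   78.2 -162.1] err0.000 marg 3.1
lid -90 th60 p200 [  17.    41.1   29.9    5.7  128.4 -164.2] err0.000 marg 1.1
lid -90 th60 p180 [  18.7   30.8   46.7   -0.   102.5 -165.3] err0.000 marg 0.0
```

>>> move_arm(plan="0 0 -0.001 0 0 0.18 0.045;0 0 -0.001 0 0 0.18 0.045;0 0 -0.001 0 0 0.18 0.045;0 0 -0.001 0 0 0.18 0.045;0 0 -0.001 0 0 0.18 0.045;0 0 -0.001 0 0 0.18 0.045;0 0 -0.001 0 0 0.18 0.045;0 0 -0.001 0 0 0.18 0.045;0 0 -0.001 0 0 0.18 0.045;0 0 -0.001 0 0 0.18 0.045;0 0 -0.001 0 0 0.18 0.045;0 0 -0.001 0 0 0.18 0.045")

```text
time_s: 5.65
position: [0.475, -0.206, 0.2347]
tool_rot: [[0.508, 0.521, 0.686], [0.769, -0.634, -0.088], [0.389, 0.572, -0.722]]
ft_force: [0.4, -0.1, -0.6]
grip_width: 0.045
gripper_force: 0.0
```

```bash
python3 - <<'E'
from kin import *
s=env.observe();print(s["q"].round(1),s["position"].round(3))
plan([.485,-.2136,.2095],tool(-6.8,135)@FL,8)
E
```

```text
[-51.2   6.1 109.3  47.6  40.5 -40.3] [ 0.475 -0.206  0.235]
8 rows of [-0.0015  0.0001  0.0032] [-0.0006  0.0028  0.1209]
```

>>> move_arm(plan="-0.0015 0 0.0032 -0.0006 0.0028 0.121 0.045;-0.0015 0 0.0032 -0.0006 0.0028 0.121 0.045;-0.0015 0 0.0032 -0.0006 0.0028 0.121 0.045;-0.0015 0 0.0032 -0.0006 0.0028 0.121 0.045;-0.0015 0 0.0032 -0.0006 0.0028 0.121 0.045;-0.0015 0 0.0032 -0.0006 0.0028 0.121 0.045;-0.0015 0 0.0032 -0.0006 0.0028 0.121 0.045;-0.0015 0 0.0032 -0.0006 0.0028 0.121 0.045;0 0 0 0 0 0 0.045")

```text
time_s: 6.78
position: [0.4851, -0.2133, 0.2093]
tool_rot: [[0.703, -0.114, 0.702], [-0.078, -0.993, -0.084], [0.707, 0.004, -0.707]]
ft_force: [0.2, -0.5, -0.6]
grip_width: 0.045
gripper_force: 0.0
```

```bash
python3 - <<'E'
from kin import *
s=env.observe();print(s["q"].round(1),s["position"].round(4))
plan([.534,-.2195,.160],tool(-6.8,135)@FL,7)
E
```

```text
[-51.3   9.8 111.   54.7  37.3   6.5] [ 0.4851 -0.2133  0.2093]
7 rows of [0.   0.   0.01] [-0.      0.0001  0.0009]
```

>>> move_arm(plan="0 0 0.01 0 0 0.0008 0.045;0 0 0.01 0 0 0.0008 0.045;0 0 0.01 0 0 0.0008 0.045;0 0 0.01 0 0 0.0008 0.045;0 0 0.01 0 0 0.0008 0.045;0 0 0.01 0 0 0.0008 0.045;0 0 0.01 0 0 0.0008 0.045;0 0 0 0 0 0 0.045", grip_force=40)

```text
time_s: 7.78
position: [0.5345, -0.2192, 0.1592]
tool_rot: [[0.703, -0.119, 0.701], [-0.085, -0.993, -0.083], [0.706, -0.001, -0.708]]
ft_force: [-0.7, 0.6, -0.4]
grip_width: 0.0451
gripper_force: 0.0
```

```bash
python3 - <<'E'
from kin import *
s=env.observe();print(s["q"].round(1),s["position"].round(4),s["ft_force"].round(1))
im,d=viewer.get_image("scene")
a=im[150:330,60:280,::-1]
cv2.imwrite("pics/at.png",cv2.resize(a,None,fx=3,fy=3,interpolation=3))
E
```

```text
[-4.610e+01  1.890e+01  1.089e+02  6.350e+01  3.000e+01 -1.000e-01] [ 0.5345 -0.2192  0.1592] [-0.7  0.6 -0.4]
```

View pics/at.png

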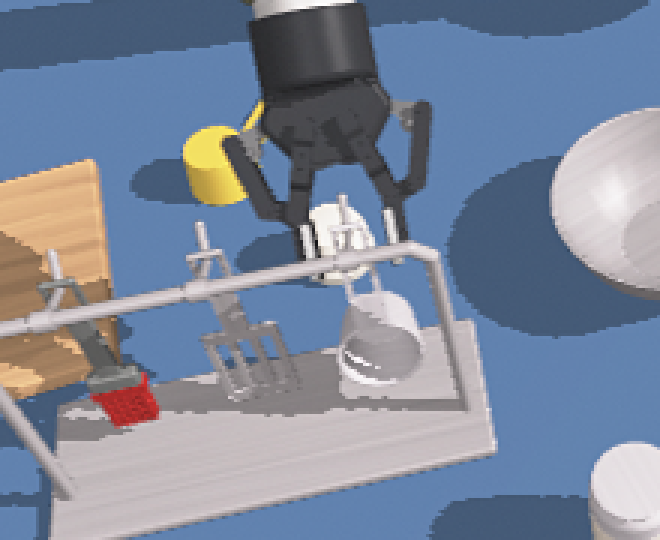

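The fingers straddle the cup's eye and hook at about (347,240) in the crop, evenly spaced on both sides. Now I'll close them.

>>> move_arm(plan="0 0 0 0 0 0 0.03;0 0 0 0 0 0 0.022;0 0 0 0 0 0 0.01;0 0 0 0 0 0 0.01;0 0 0 0 0 0 0.01;0 0 0 0 0 0 0.01", grip_force=40)

```text
time_s: 8.57
position: [0.5342, -0.2194, 0.16]
tool_rot: [[0.702, -0.119, 0.702], [-0.084, -0.993, -0.084], [0.707, -0.0, -0.707]]
ft_force: [-1.6, -0.2, 2.7]
grip_width: 0.0211
gripper_force: 39.1
```

```bash
python3 - <<'E'
from kin import *
R=tool(-6.8,135)@FL;s=env.observe();p=s["position"]
print(p.round(4))
a=p+[0,0,.03];plan(a,R,6)
b=a+np.array([-.06*.993,.06*.119,.0]);plan(b,R,5,a,R)
print(R.T@[0,0,.005],b)
E
```

```text
[ 0.5342 -0.2194  0.16  ]
6 rows of [ 0.0035 -0.     -0.0035] [ 0.0001 -0.     -0.0001]
5 rows of [-0.0085 -0.     -0.0085] [-0. -0.  0.]
[ 0.00353553  0.         -0.00353553] [ 0.47466286 -0.21225178  0.19001201]
```

>>> move_arm(plan="0.0035 0 -0.0035 0 0 0 0.01;0.0035 0 -0.0035 0 0 0 0.01;0.0035 0 -0.0035 0 0 0 0.01;0.0035 0 -0.0035 0 0 0 0.01;0.0035 0 -0.0035 0 0 0 0.01;0.0035 0 -0.0035 0 0 0 0.01")

```text
time_s: 9.32
position: [0.5342, -0.2193, 0.1899]
tool_rot: [[0.702, -0.119, 0.702], [-0.084, -0.993, -0.084], [0.707, -0.0, -0.707]]
ft_force: [-0.0, -0.7, -1.2]
grip_width: 0.0209
gripper_force: 39.1
```

```bash
python3 - <<'E'
from kin import *
s=env.observe();print(s["position"].round(4),s["ft_force"].round(1),s["grip_width"],s["gripper_force"])
print(pinpoint("scene","cup_mid")) if 0 else None
E
```

```text
[ 0.5342 -0.2193  0.1899] [-0.  -0.7 -1.2] 0.020949430019051866 39.05114220455289
```

>>> move_arm(plan="-0.0085 0 -0.0085 0 0 0 0.01;-0.0085 0 -0.0085 0 0 0 0.01;-0.0085 0 -0.0085 0 0 0 0.01;-0.0085 0 -0.0085 0 0 0 0.01;-0.0085 0 -0.0085 0 0 0 0.01;0.014 0 -0.014 0 0 0 0.01;0.014 0 -0.014 0 0 0 0.01;0.014 0 -0.014 0 0 0 0.01;0.014 0 -0.014 0 0 0 0.01")

```text
time_s: 10.45
position: [0.474, -0.2121, 0.2693]
tool_rot: [[0.702, -0.119, 0.702], [-0.085, -0.993, -0.084], [0.707, -0.0, -0.708]]
ft_force: [-0.4, -0.2, -1.2]
grip_width: 0.0211
gripper_force: 39.2
```

```bash
cat > e.py <<'E'
from kin import *
k=fit().x;s=env.observe();print(s["position"].round(4),s["ft_force"].round(1),s["grip_width"],s["q"].round(1))
im,d=viewer.get_image("scene");cv2.imwrite("pics/lift.png",cv2.resize(im[110:330,60:340,::-1],None,fx=2.5,fy=2.5,interpolation=3))
# cup pose in tool frame (from the grasp)
Rg=tool(-6.8,135)@FL;pg=np.array([.5342,-.2194,.160]);l=.22
xr=np.array([.993,-.119,0]);u=np.array([0,0,1.]);zc=np.cos(l)*u-np.sin(l)*xr;yc=np.array([.119,.993,0]);Rc=np.stack([np.cross(yc,zc),yc,zc],1)
eye=np.array([.5208,-.218,.190])
Rtc=Rg.T@Rc;ptc=Rg.T@(eye-pg);print("eye in tool",ptc.round(4))
np.savez("cup.npz",R=Rtc,p=ptc)
bowl=np.array([.468,.0235,0]);q=s["q"]
for yaw,pit in((-6.8,205),(0,205),(0,210)):
    R=tool(yaw,pit)@FL;C=R@Rtc;f=np.array([np.cos(np.radians(yaw)),np.sin(np.radians(yaw)),0])
    edge=bowl-.040*f+[0,0,.006]           # far rim edge of the cup body
    p=edge-C@[0,0,-.145]-R@ptc
    print(yaw,pit,"tcp",p.round(4),"slope",np.degrees(np.arcsin(C[2,2])).round(1),"eye",(p+R@ptc-bowl).round(3),"base",(edge+C@np.array([-.042,0,.006])-bowl).round(3))
    qq=s["q"];
    for w,pp in(((.45,-.1,.30),150),((.46,.02,.30),175),(p+[0,0,.08],pit),(p,pit)):
        qq,e=ik(np.array(w),tool(yaw,pp)@FL,k,qq);print("   ",qq.round(1),round(e,3))
E
python3 e.py
```

```text
[ 0.474  -0.2121  0.2693] [-0.4 -0.2 -1.2] 0.021081795149775547 [-52.6   3.6 106.   45.3  45.5  18.7]
eye in tool [ 0.0117  0.0002 -0.0307]
-6.8 205 tcp [0.5262 0.0168 0.0612] slope 32.6 eye [ 0.082 -0.01   0.084] base [-0.057  0.007  0.045]
    [-35.4  -2.6  99.3  16.5  57.5  55.7] 0.0
    [-12.6   7.8  82.7   0.5  84.6  84.2] 0.0
    [-10.3  35.6  69.8  -1.5  99.6  86.5] 0.0
    [-10.3  40.6  74.6  -1.5  89.7  86.8] 0.0
0 205 tcp [0.5266 0.0237 0.0612] slope 32.6 eye [0.082 0.    0.084] base [-0.058  0.     0.045]
    [-37.8  -2.2  99.   20.6  60.3  45.6] 0.0
    [-13.    7.7  82.7   1.1  84.7  77. ] 0.0
    [-8.5 35.7 69.5 -3.6 99.5 81.7] 0.0
    [-8.5 40.8 74.3 -3.6 89.7 82.3] 0.0
0 210 tcp [0.531  0.0237 0.0524] slope 27.6 eye [0.088 0.    0.073] base [-0.054  0.     0.046]
    [-37.8  -2.2  99.   20.6  60.3  45.6] 0.0
    [-13.    7.7  82.7   1.1  84.7  77. ] 0.0
    [ -8.2  39.   66.2  -4.2 104.4  81.8] 0.0
    [-8.2 44.1 70.6 -4.1 95.  82.5] 0.0
```

View pics/lift.png

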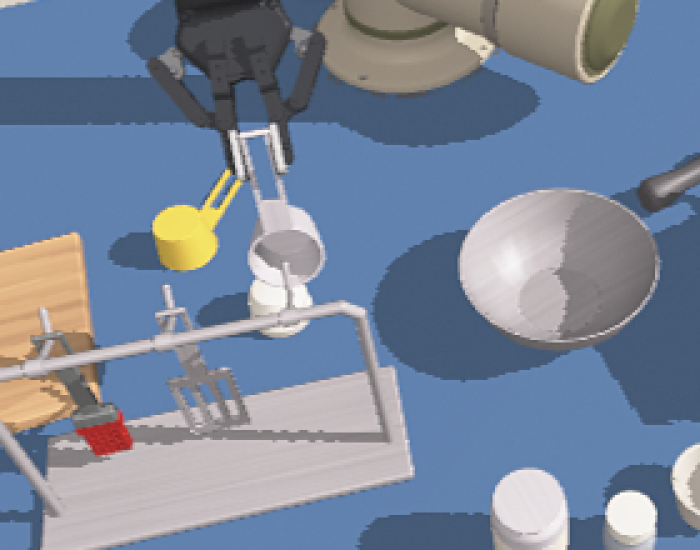

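The picture shows the cup held between the fingers at about (265,150) and clear of its hook. The brush and turner have not moved. Now to the bowl.

```bash
python3 - <<'E'
from kin import *
A=tool(-3,160)@FL;w=[.47,-.08,.31];plan(w,A,9)
B=tool(0,207)@FL
c=np.load("cup.npz");bowl=np.array([.468,.0235,0])
p=bowl+[-.040,0,.006]-B@c["R"]@[0,0,-.145]-B@c["p"];print(p)
plan(p+[0,0,.09],B,10,w,A)
E
```

```text
9 rows of [ 0.0008 -0.0146 -0.0046] [ 0.0043 -0.0487 -0.0062]
[0.52843126 0.02371506 0.05774254]
10 rows of [ 0.0067 -0.0106  0.0163] [-0.0003 -0.082  -0.0054]
```

>>> move_arm(plan="0.0008 -0.0146 -0.0046 0.0043 -0.0487 -0.0062 0.01;0.0008 -0.0146 -0.0046 0.0043 -0.0487 -0.0062 0.01;0.0008 -0.0146 -0.0046 0.0043 -0.0487 -0.0062 0.01;0.0008 -0.0146 -0.0046 0.0043 -0.0487 -0.0062 0.01;0.0008 -0.0146 -0.0046 0.0043 -0.0487 -0.0062 0.01;0.0008 -0.0146 -0.0046 0.0043 -0.0487 -0.0062 0.01;0.0008 -0.0146 -0.0046 0.0043 -0.0487 -0.0062 0.01;0.0008 -0.0146 -0.0046 0.0043 -0.0487 -0.0062 0.01;0.0008 -0.0146 -0.0046 0.0043 -0.0487 -0.0062 0.01")

```text
time_s: 11.62
position: [0.4689, -0.0791, 0.3062]
tool_rot: [[0.94, -0.051, 0.337], [-0.049, -0.999, -0.013], [0.338, -0.004, -0.941]]
ft_force: [-0.1, 0.4, -0.6]
grip_width: 0.021
gripper_force: 39.3
```

>>> move_arm(plan="0.0067 -0.0106 0.0163 -0.0003 -0.082 -0.0054 0.01;0.0067 -0.0106 0.0163 -0.0003 -0.082 -0.0054 0.01;0.0067 -0.0106 0.0163 -0.0003 -0.082 -0.0054 0.01;0.0067 -0.0106 0.0163 -0.0003 -0.082 -0.0054 0.01;0.0067 -0.0106 0.0163 -0.0003 -0.082 -0.0054 0.01;0.0067 -0.0106 0.0163 -0.0003 -0.082 -0.0054 0.01;0.0067 -0.0106 0.0163 -0.0003 -0.082 -0.0054 0.01;0.0067 -0.0106 0.0163 -0.0003 -0.082 -0.0054 0.01;0.0067 -0.0106 0.0163 -0.0003 -0.082 -0.0054 0.01;0.0067 -0.0106 0.0163 -0.0003 -0.082 -0.0054 0.01;0 0 0 0 0 0 0.01")

```text
time_s: 13.0
position: [0.5336, 0.0242, 0.1445]
tool_rot: [[0.888, 0.002, -0.459], [0.004, -1.0, 0.004], [-0.459, -0.006, -0.888]]
ft_force: [-0.9, -0.7, -0.1]
grip_width: 0.0209
gripper_force: 39.3
```

```bash
cat > f.py <<'E'
from kin import *
import sys
s=env.observe();B=tool(0,207)@FL
print(s["position"].round(4),s["ft_force"].round(1),s["grip_width"],s["q"].round(1))
c=np.load("cup.npz");bowl=np.array([.468,.0235,0])
p=bowl+[-.040,0,.006]-B@c["R"]@[0,0,-.145]-B@c["p"]
ims=[]
for cam in("scene","top"):
    im,d=viewer.get_image(cam);P=cloud(cam,d)
    ims.append(cv2.resize(im[150:310,200:400,::-1],(500,400),interpolation=3))
    m=(d>0)&(abs(P[...,0]-.468)<.13)&(abs(P[...,1]-.0235)<.06)&(P[...,2]>.06)&(P[...,2]<.21)
    im2=im.astype(int)
    C=s["tool_rot"]@c["R"];e=s["position"]+s["tool_rot"]@c["p"]
    print(cam,"expected px eye,edge,base",proj(cam,e).round(),proj(cam,e+C@[0,0,-.145]).round(),proj(cam,e+C@[-.042,0,-.115]).round(),[ (r["conf"],np.round(r["pixel"])) for r in pinpoint(cam,"cup_mid")[:2]], proj(cam,e+C@[-.021,0,-.115]).round())
cv2.imwrite(sys.argv[1],cv2.resize(np.hstack(ims),(800,320)))
plan(p+[0,0,.03],B,5);plan(p,B,6,p+[0,0,.03],B)
E
python3 f.py pics/above.png
```

```text
[0.5336 0.0242 0.1445] [-0.9 -0.7 -0.1] 0.020914044929073405 [ -8.4  37.3  66.5  -3.7 103.3  81.5]
scene expected px eye,edge,base [298. 212.] [278. 195.] [278. 181.] [(0.59, array([134., 205.])), (0.5, array([277., 189.]))] [280. 190.]
top expected px eye,edge,base [281. 189.] [279. 237.] [280. 234.] [(0.56, array([398., 301.]))] [280. 230.]
5 rows of [ 0.0044 -0.0001  0.0112] [-0.0006 -0.0001  0.0004]
6 rows of [0.0023 0.     0.0045] [0. 0. 0.]
```

View pics/above.png

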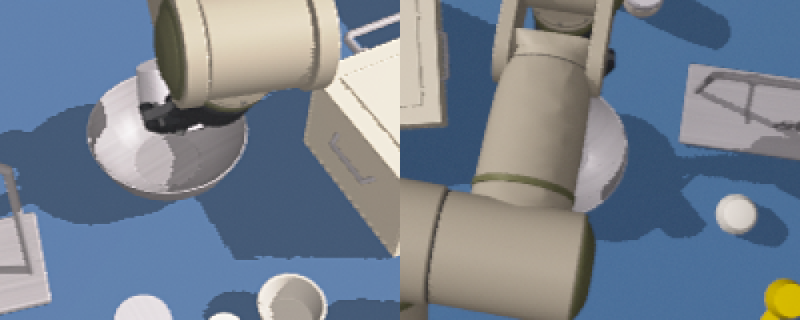

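The cup is over the bowl at about (152,90) in the left half, where I expected it. Lowering now.

>>> move_arm(plan="0.0044 0 0.0112 -0.0006 0 0.0004 0.01;0.0044 0 0.0112 -0.0006 0 0.0004 0.01;0.0044 0 0.0112 -0.0006 0 0.0004 0.01;0.0044 0 0.0112 -0.0006 0 0.0004 0.01;0.0044 0 0.0112 -0.0006 0 0.0004 0.01;0.0023 0 0.0045 0 0 0 0.01;0.0023 0 0.0045 0 0 0 0.01;0.0023 0 0.0045 0 0 0 0.01;0.0023 0 0.0045 0 0 0 0.01;0 0 0 0 0 0 0.01")

```text
time_s: 14.45
position: [0.5279, 0.0239, 0.0664]
tool_rot: [[0.89, 0.0, -0.456], [0.0, -1.0, -0.0], [-0.456, -0.0, -0.89]]
ft_force: [-0.0, -0.3, 0.0]
grip_width: 0.0211
gripper_force: 39.3
```

```bash
python3 - <<'E'
from kin import *
s=env.observe();print(s["position"].round(4),s["ft_force"].round(1),s["grip_width"],s["wrist_torque"].round(2))
E
```

```text
[0.5279 0.0239 0.0664] [-0.  -0.3  0. ] 0.021112671968300592 [-0.04 -0.34 -0.  ]
```

>>> move_arm(plan="0.0011 0 0.0022 0 0 0 0.01;0.0011 0 0.0022 0 0 0 0.01;0 0 0 0 0 0 0.01")

```text
time_s: 14.82
position: [0.5279, 0.0239, 0.0616]
tool_rot: [[0.89, 0.0, -0.456], [0.0, -1.0, -0.0], [-0.456, 0.0, -0.89]]
ft_force: [0.3, -0.3, -0.8]
grip_width: 0.021
gripper_force: 39.3
```

>>> move_arm(plan="0.0011 0 0.0022 0 0 0 0.01;0 0 0 0 0 0 0.01")

```text
time_s: 15.08
position: [0.5279, 0.0239, 0.0592]
tool_rot: [[0.89, 0.0, -0.456], [0.0, -1.0, -0.0], [-0.456, 0.0, -0.89]]
ft_force: [0.7, 0.4, -0.9]
grip_width: 0.0211
gripper_force: 39.3
```

```bash
python3 f.py pics/low.png
```

```text
[0.5279 0.0239 0.0592] [ 0.7  0.4 -0.9] 0.021068742029814257 [-8.4 42.1 72.7 -3.8 92.1 82.4]
scene expected px eye,edge,base [297. 236.] [278. 216.] [278. 204.] [(0.77, array([131., 203.])), (0.67, array([279., 211.]))] [280. 212.]
top expected px eye,edge,base [281. 194.] [280. 239.] [280. 237.] [(0.93, array([391., 298.]))] [280. 234.]
5 rows of [-0.0025  0.     -0.0051] [0.     0.0004 0.    ]
6 rows of [0.0023 0.     0.0045] [0. 0. 0.]
```

View pics/low.png

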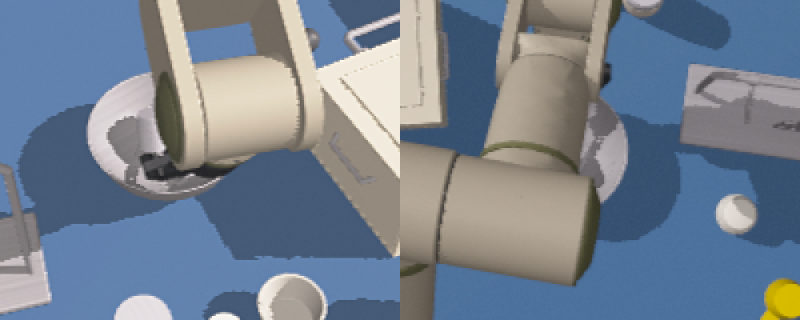

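The cup is in the bowl, partly hidden, and nothing touches yet. I'll keep lowering in small steps.

>>> move_arm(plan="0.0009 0 0.0018 0 0 0 0.01;0.0009 0 0.0018 0 0 0 0.01;0 0 0 0 0 0 0.01")

```text
time_s: 15.65
position: [0.5279, 0.0239, 0.0551]
tool_rot: [[0.89, 0.0, -0.456], [0.0, -1.0, -0.0], [-0.456, 0.0, -0.89]]
ft_force: [0.3, -0.8, -1.6]
grip_width: 0.0209
gripper_force: 39.3
```

>>> move_arm(plan="0.0009 0 0.0018 0 0 0 0.01;0 0 0 0 0 0 0.01")

```text
time_s: 15.9
position: [0.5281, 0.0239, 0.0535]
tool_rot: [[0.89, 0.0, -0.455], [0.0, -1.0, -0.0], [-0.455, 0.0, -0.89]]
ft_force: [2.0, -0.4, 1.7]
grip_width: 0.0211
gripper_force: 39.3
```

>>> move_arm(plan="0.0009 0 0.0018 0 0 0 0.01;0 0 0 0 0 0 0.01")

```text
time_s: 16.15
position: [0.5287, 0.0238, 0.052]
tool_rot: [[0.891, 0.0, -0.454], [-0.0, -1.0, -0.0], [-0.454, 0.0, -0.891]]
ft_force: [4.7, 0.6, 6.8]
grip_width: 0.0208
gripper_force: 39.5
```

```bash
python3 - <<'E'
from kin import *
s=env.observe();c=np.load("cup.npz");R=s["tool_rot"];p=s["position"]
e=p+R@c["p"]+R@c["R"]@[0,0,-.145];print("edge",e.round(4))
B=tool(0,210.5)@FL;e2=e+[0.001,0,.002]
t=e2-B@c["R"]@[0,0,-.145]-B@c["p"];print(t);plan(t,B,4)
print("eye",(t+B@c["p"]-[.468,.0235,0]).round(4))
E
```

```text
edge [4.283e-01 2.360e-02 2.000e-04]
[0.53269852 0.02381931 0.04775623]
4 rows of [0.0014 0.     0.0005] [ 0.0001 -0.0153 -0.    ]
eye [0.0904 0.0001 0.0683]
```

>>> move_arm(plan="0.0014 0 0.0003 0 -0.0153 0 0.01;0.0014 0 0.0003 0 -0.0153 0 0.01;0 0 0 0 0 0 0.01")

```text
time_s: 16.52
position: [0.5301, 0.0239, 0.0492]
tool_rot: [[0.875, 0.0, -0.484], [0.0, -1.0, -0.0], [-0.484, 0.0, -0.875]]
ft_force: [1.6, -0.4, 4.5]
grip_width: 0.0211
gripper_force: 39.2
```

>>> move_arm(plan="0 0 0 0 0 0 0.022;0 0 0 0 0 0 0.024;0 0 0 0 0 0 0.026;0 0 0 0 0 0 0.03;0 0 0 0 0 0 0.036;0 0 0 0 0 0 0.036;0 0 0 0 0 0 0.036", grip_force=20)

```text
time_s: 17.4
position: [0.5301, 0.0239, 0.0494]
tool_rot: [[0.876, 0.0, -0.483], [0.0, -1.0, -0.0], [-0.483, 0.0, -0.876]]
ft_force: [0.7, -0.6, 0.7]
grip_width: 0.0361
gripper_force: 0.0
```

```bash
python3 - <<'E'
from kin import *
s=env.observe();print(s["position"].round(4),s["ft_force"].round(1),s["grip_width"])
k=fit().x
A=tool(0,200)@FL;w=s["position"]-.10*s["tool_rot"][:,2];print(w)
plan(w,s["tool_rot"],6)
E
```

```text
[0.5301 0.0239 0.0494] [ 0.7 -0.6  0.7] 0.03610915449686876
[0.57840303 0.02392298 0.13701287]
6 rows of [-0.     -0.     -0.0167] [0. 0. 0.]
```

>>> move_arm(plan="0 0 -0.006 0 0 0 0.036;0 0 -0.01 0 0 0 0.036;0 0 -0.015 0 0 0 0.036;0 0 -0.02 0 0 0 0.036;0 0 -0.03 0 0 0 0.036;0 0 -0.03 0 0.06 0 0.036;0 0 -0.03 0 0.1 0 0.036;0 0 -0.03 0 0.1 0 0.036;0 0 -0.03 0 0.1 0 0.036;0 0 -0.02 0 0.1 0 0.036")

```text
time_s: 18.65
position: [0.6175, 0.0239, 0.2532]
tool_rot: [[0.999, 0.0, -0.038], [0.0, -1.0, -0.001], [-0.038, 0.0, -0.999]]
ft_force: [0.1, -0.4, 0.3]
grip_width: 0.0361
gripper_force: 0.0
```

```bash
cat > g.py <<'E'
from kin import *
s=env.observe();print(s["position"].round(4),s["tool_rot"][:,2].round(2),s["q"].round(1))
ims=[]
for cam in("scene","top"):
    im,d=viewer.get_image(cam);ims.append(cv2.resize(im[150:310,200:400,::-1],(400,320),interpolation=3))
    np.save(cam+"_d.npy",d)
    for n in("cup_mid","cup","bowl","lid_handle","lid_hinge"):
        for r in pinpoint(cam,n)[:2]:
            u,v=r["pixel"];print(cam,n,round(r["conf"],2),np.round([u,v]),bp(cam,(u,v),d[int(v),int(u)]).round(3))
    P=cloud(cam,d);ok=d>0
    def sel(x0,x1,y0,y1,z0,z1): return P[ok&(P[...,0]>x0)&(P[...,0]<x1)&(P[...,1]>y0)&(P[...,1]<y1)&(P[...,2]>z0)&(P[...,2]<z1)]
    q=sel(.475,.74,.13,.5,.125,.14)
    if len(q)>100:
        print(" lid",len(q),cv2.minAreaRect(q[:,:2].astype(np.float32)))
        # edges by per-column extremes
        f=[(x,q[abs(q[:,0]-x)<.005,1].max(),q[abs(q[:,0]-x)<.005,1].min()) for x in np.arange(.49,.66,.02)]
        f=np.array(f);print(" edge slopes",np.polyfit(f[:,0],f[:,1],1)[0].round(3),np.polyfit(f[:,0],f[:,2],1)[0].round(3))
        f=np.array([(y,q[abs(q[:,1]-y)<.005,0].max()) for y in np.arange(.22,.42,.02)]);print(" back edge",np.polyfit(f[:,0],f[:,1],1).round(3),np.polyval(np.polyfit(f[:,0],f[:,1],1),.315).round(4))
    q=sel(.40,.458,.25,.37,.1,.14)
    if len(q)>20:
        k=np.polyfit(q[:,1],q[:,0],1);print(" pull",k.round(3),len(q),np.polyval(k,.309).round(4),q.mean(0).round(4),q.min(0).round(3),q.max(0).round(3))
cv2.imwrite("pics/placed.png",np.hstack(ims))
E
python3 g.py
```

```text
[0.6175 0.0239 0.2532] [-0.04 -0.   -1.  ] [-8.6 29.2 58.5 -0.4 94.5 81.4]
scene cup_mid 0.82 [134. 204.] [ 0.286 -0.304  0.041]
scene cup_mid 0.39 [172. 238.] [ 0.563 -0.23   0.21 ]
scene cup 0.89 [298. 238.] [0.508 0.046 0.005]
scene cup 0.88 [155. 178.] [ 0.172 -0.241  0.003]
scene bowl 0.88 [282. 230.] [0.467 0.019 0.   ]
scene bowl 0.59 [456. 229.] [0.683 0.333 0.118]
scene lid_handle 0.96 [388. 161.] [0.453 0.302 0.123]
scene lid_hinge 0.58 [456. 226.] [0.681 0.333 0.125]
 lid 6767 ((0.5847967863082886, 0.3185625672340393), (0.2088092863559723, 0.2500690817832947), 5.192815780639648)
 edge slopes 0.104 -0.072
 back edge [-0.086  0.714] 0.6863
 pull [-0.05   0.468] 143 0.4524 [0.4522 0.3128 0.1208] [0.444 0.257 0.115] [0.458 0.36  0.125]
top cup_mid 0.61 [396. 298.] [ 0.27  -0.311  0.043]
top cup 0.95 [369. 332.] [ 0.167 -0.242  0.009]
top bowl 0.93 [281. 224.] [0.441 0.021 0.57 ]
top lid_handle 0.96 [180. 225.] [0.462 0.318 0.008]
top lid_hinge 0.66 [175. 142.] [0.709 0.346 0.   ]
 lid 5677 ((0.579241931438446, 0.3201329708099365), (0.21680177748203278, 0.24816077947616577), 5.257919788360596)
 edge slopes 0.086 -0.078
 back edge [-0.088  0.713] 0.6848
 pull [-0.057  0.468] 141 0.4508 [0.4506 0.3124 0.1229] [0.443 0.257 0.114] [0.457 0.363 0.131]
```

View pics/placed.png

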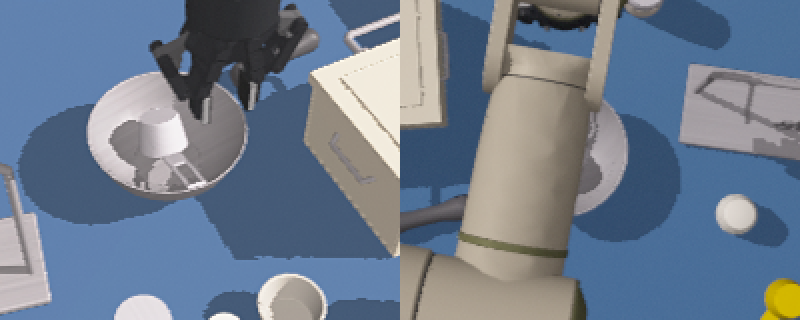

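The cup lies in the bowl, mouth down (~(160,140) in the left half), with its handle inside the rim and the bowl upright. The bin's yaw is 5°, with its bar at (0.452, 0.308, 0.119). Next, the lid.

```bash
cat > l.py <<'E'
from kin import *
k=fit().x;Rz=Ro.from_euler('z',90,degrees=True).as_matrix()
u=np.array([.9962,.0872,0]);bar=np.array([.452,.308,.119]);piv=bar+.233*u+[0,0,.004]
th0=np.arctan2(-.004,.233)
def bp_(th): t=np.radians(th)+th0;return piv+.233*(-np.cos(t)*u+np.sin(t)*np.array([0,0,1]))
def pose(th,p,back=-.012):
    R=tool(5,p)@Rz;return bp_(th)-back*R[:,2],R
E
python3 - <<'E'
from l import *
s=env.observe();q=s["q"]
pp,R=pose(0,150,.07);w=np.array([.43,.25,.30]);W=tool(5,165)@Rz
plan(w,W,12);plan(pp,R,6,w,W);g,_=pose(0,150);plan(g,R,7,pp,R);print(pp,g)
for a,b in((w,W),(pp,R),(g,R)):
    q,e=ik(a,b,k,q);print(q.round(1),e.round(3))
for th,p in((15,162),(30,175),(45,187),(60,200)):
    a,b=pose(th,p);q,e=ik(a,b,k,q);print(th,a.round(3),q.round(1),e.round(3))
E
```

```text
12 rows of [ 0.004  -0.0266 -0.0075] [-0.0197  0.0209 -0.137 ]
6 rows of [ 0.0093 -0.0089  0.0181] [-0.0436 -0.      0.    ]
7 rows of [-0.      0.      0.0117] [-0.  0.  0.]
[0.41716738 0.30495254 0.17962237] [0.45801136 0.30852593 0.10860828]
[18.3  8.  83.7 -3.6 73.7 13.9] 0.0
[ 28.9  13.7 102.9 -19.6  37.2  36.8] 0.0
[ 26.7  22.9 103.9 -24.1  26.9  40.7] 0.0
15 [0.463 0.309 0.168] [24.3 19.9 91.1 -7.4 52.2 23. ] 0.0
30 [0.482 0.311 0.224] [21.6 22.5 74.5 -1.5 78.1 16.8] 0.0
45 [0.516 0.314 0.273] [ 19.3  29.2  55.5   1.8 102.1  14.6] 0.0
60 [0.561 0.318 0.311] [ 17.3  40.7  30.3   5.3 128.4  14.9] 0.0
```

>>> move_arm(plan="0.004 -0.0266 -0.0075 -0.0197 0.0209 -0.137 0.026;0.004 -0.0266 -0.0075 -0.0197 0.0209 -0.137 0.026;0.004 -0.0266 -0.0075 -0.0197 0.0209 -0.137 0.026;0.004 -0.0266 -0.0075 -0.0197 0.0209 -0.137 0.026;0.004 -0.0266 -0.0075 -0.0197 0.0209 -0.137 0.026;0.004 -0.0266 -0.0075 -0.0197 0.0209 -0.137 0.026;0.004 -0.0266 -0.0075 -0.0197 0.0209 -0.137 0.026;0.004 -0.0266 -0.0075 -0.0197 0.0209 -0.137 0.026;0.004 -0.0266 -0.0075 -0.0197 0.0209 -0.137 0.026;0.004 -0.0266 -0.0075 -0.0197 0.0209 -0.137 0.026;0.004 -0.0266 -0.0075 -0.0197 0.0209 -0.137 0.026;0.004 -0.0266 -0.0075 -0.0197 0.0209 -0.137 0.026")

```text
time_s: 20.75
position: [0.4457, 0.2627, 0.3043]
tool_rot: [[-0.092, 0.961, 0.259], [0.996, 0.089, 0.023], [-0.001, 0.26, -0.965]]
ft_force: [0.1, 0.1, 0.3]
grip_width: 0.0262
gripper_force: 0.0
```

>>> move_arm(plan="0.0093 -0.0089 0.0181 -0.0436 0 0 0.026;0.0093 -0.0089 0.0181 -0.0436 0 0 0.026;0.0093 -0.0089 0.0181 -0.0436 0 0 0.026;0.0093 -0.0089 0.0181 -0.0436 0 0 0.026;0.0093 -0.0089 0.0181 -0.0436 0 0 0.026;0.0093 -0.0089 0.0181 -0.0436 0 0 0.026;0 0 0 0 0 0 0.026")

```text
time_s: 21.62
position: [0.4305, 0.3169, 0.1826]
tool_rot: [[-0.088, 0.864, 0.496], [0.996, 0.078, 0.042], [-0.002, 0.498, -0.867]]
ft_force: [0.2, -0.0, -0.0]
grip_width: 0.0258
gripper_force: 0.0
```

```bash
python3 - <<'E'
from l import *
s=env.observe();print(s["position"].round(4),s["q"].round(1))
pp,R=pose(0,150,.055);plan(pp,R,4);g,_=pose(0,150);plan(g,R,7,pp,R)
ims=[]
for cam,(a,b,c,d) in(("scene",(90,250,300,500)),("top",(150,310,100,300))):
    im,_=viewer.get_image(cam);ims.append(cv2.resize(im[a:b,c:d,::-1],(400,320),interpolation=3))
    print(cam,"bar px",proj(cam,bar).round(),"tcp",proj(cam,s["position"]).round())
cv2.imwrite("pics/prelid.png",np.hstack(ims))
E
```

```text
[0.4305 0.3169 0.1826] [ 29.5  15.2 100.  -19.3  38.9  36.7]
4 rows of [-0.0027 -0.0035  0.0026] [-0.0007  0.0004  0.0005]
7 rows of [ 0.     -0.      0.0096] [-0.  0.  0.]
scene bar px [390. 162.] tcp [393. 135.]
top bar px [176. 226.] tcp [167. 233.]
```

View pics/prelid.png

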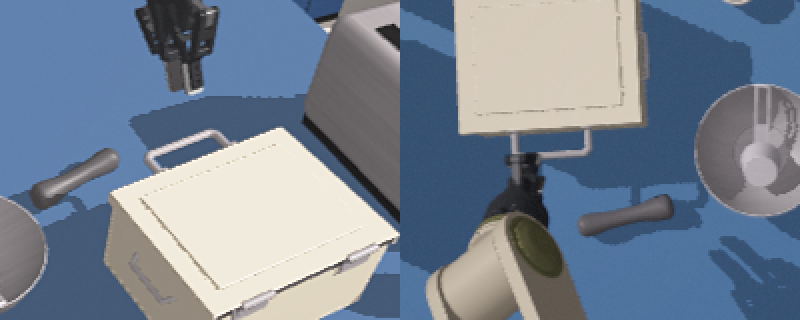

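The pull shows at about (187,147) in the left crop and (152,155) in the right crop, matching my measured bar. Moving in on it.

>>> move_arm(plan="-0.0027 -0.0035 0.0026 -0.0007 0.0004 0.0005 0.026;-0.0027 -0.0035 0.0026 -0.0007 0.0004 0.0005 0.026;-0.0027 -0.0035 0.0026 -0.0007 0.0004 0.0005 0.026;-0.0027 -0.0035 0.0026 -0.0007 0.0004 0.0005 0.026;0 0 0 0 0 0 0.026", grip_force=30)

```text
time_s: 22.35
position: [0.4254, 0.3053, 0.1677]
tool_rot: [[-0.086, 0.861, 0.501], [0.996, 0.073, 0.044], [0.002, 0.503, -0.864]]
ft_force: [0.3, 0.4, 0.2]
grip_width: 0.0263
gripper_force: 0.0
```

>>> move_arm(plan="0 0 0.0096 0 0 0 0.026;0 0 0.0096 0 0 0 0.026;0 0 0.0096 0 0 0 0.026;0 0 0.0096 0 0 0 0.026;0 0 0 0 0 0 0.026")

```text
time_s: 22.98
position: [0.4449, 0.3071, 0.134]
tool_rot: [[-0.086, 0.862, 0.5], [0.996, 0.074, 0.044], [0.001, 0.502, -0.865]]
ft_force: [0.0, -0.3, 1.1]
grip_width: 0.026
gripper_force: 0.0
```

```bash
python3 - <<'E'
from l import *
s=env.observe();print(s["position"].round(4),s["ft_force"].round(1))
g,R=pose(0,150);plan(g,R,4)
E
```

```text
[0.4449 0.3071 0.134 ] [ 0.  -0.3  1.1]
4 rows of [ 0.0001 -0.0003  0.0071] [ 0.0006 -0.0001 -0.0004]
```

>>> move_arm(plan="0 -0.0003 0.0071 0.0006 0 0 0.026;0 -0.0003 0.0071 0.0006 0 0 0.026;0 -0.0003 0.0071 0.0006 0 0 0.026;0 -0.0003 0.0071 0.0006 0 0 0.026;0 0 0 0 0 0 0.026")

```text
time_s: 23.6
position: [0.4581, 0.3084, 0.1091]
tool_rot: [[-0.086, 0.863, 0.499], [0.996, 0.074, 0.044], [0.001, 0.5, -0.866]]
ft_force: [-0.5, -0.1, -0.1]
grip_width: 0.0264
gripper_force: 0.0
```

>>> move_arm(plan="0 0 0 0 0 0 0.018;0 0 0 0 0 0 0.012;0 0 0 0 0 0 0.004;0 0 0 0 0 0 0.004;0 0 0 0 0 0 0.004;0 0 0 0 0 0 0.004")

```text
time_s: 24.35
position: [0.4564, 0.3082, 0.1089]
tool_rot: [[-0.086, 0.864, 0.497], [0.996, 0.074, 0.044], [0.001, 0.499, -0.867]]
ft_force: [-7.4, 1.1, -0.5]
grip_width: 0.0084
gripper_force: 29.3
```

```bash
cat > o.py <<'E'
from l import *
import sys
s=env.observe();print(s["position"].round(4),s["ft_force"].round(1),s["grip_width"])
c=s["position"]-.012*s["tool_rot"][:,2];r=c-piv;print("bar est",c.round(4),"rad",np.hypot(r@u,r[2]).round(4),"ang",np.degrees(np.arctan2(r[2],-(r@u))-th0).round(1))
p0,R0=pose(*map(float,sys.argv[1:3]))  # commanded now
for a in sys.argv[3:]:
    th,p=map(float,a.split(","));p1,R1=pose(th,p);plan(p1,R1,3,p0,R0);p0,R0=p1,R1
E
python3 o.py 0 150 5,154 10,158 15,162 20,167
```

```text
[0.4564 0.3082 0.1089] [-7.4  1.1 -0.5] 0.008414738755644009
bar est [0.4505 0.3077 0.1193] rad 0.2346 ang 0.1
3 rows of [ 0.      0.0031 -0.0059] [0.0233 0.     0.    ]
3 rows of [ 0.      0.0032 -0.0058] [0.0233 0.     0.    ]
3 rows of [ 0.      0.0033 -0.0058] [0.0233 0.     0.    ]
3 rows of [ 0.      0.0032 -0.0057] [0.0291 0.     0.    ]
```

```bash
sed -i 's/\[.452,.308,.119\]/[.450,.3078,.119]/' l.py; sed -i 's/^p0,R0=pose.*/p0,R0=s["position"],s["tool_rot"]/' o.py; python3 o.py 0 150 7,155 14,161 21,167 28,173
```

```text
[0.4564 0.3082 0.1089] [-7.4  1.1 -0.5] 0.008414738755644009
bar est [0.4505 0.3077 0.1193] rad 0.2326 ang 0.1
3 rows of [ 0.0001  0.0042 -0.0082] [ 0.0285 -0.0001 -0.0005]
3 rows of [ 0.      0.0045 -0.0081] [0.0349 0.     0.    ]
3 rows of [ 0.      0.0047 -0.008 ] [0.0349 0.     0.    ]
3 rows of [ 0.      0.0048 -0.0079] [0.0349 0.     0.    ]
```

>>> move_arm(plan="0 0.0037 -0.0082 0.0285 0 0 0.004;0 0.0037 -0.0082 0.0285 0 0 0.004;0 0.0037 -0.0082 0.0285 0 0 0.004;0 0.0045 -0.0081 0.0349 0 0 0.004;0 0.0045 -0.0081 0.0349 0 0 0.004;0 0.0045 -0.0081 0.0349 0 0 0.004;0 0 0 0 0 0 0.004")

```text
time_s: 25.22
position: [0.4602, 0.3087, 0.1651]
tool_rot: [[-0.086, 0.94, 0.33], [0.996, 0.08, 0.031], [0.003, 0.332, -0.943]]
ft_force: [8.1, 1.3, -4.4]
grip_width: 0.0087
gripper_force: 29.5
```

```bash
python3 o.py 0 150 21,167 28,173 35,179
```

```text
[0.4602 0.3087 0.1651] [ 8.1  1.3 -4.4] 0.00865117723640752
bar est [0.4563 0.3083 0.1765] rad 0.2329 ang 14.3
3 rows of [ 0.      0.0045 -0.0077] [ 0.0371 -0.0008 -0.0007]
3 rows of [ 0.      0.0048 -0.0079] [0.0349 0.     0.    ]
3 rows of [ 0.      0.005  -0.0078] [0.0349 0.     0.    ]
```

>>> move_arm(plan="0 0.005 -0.0077 0.036 0 0 0.004;0 0.005 -0.0077 0.036 0 0 0.004;0 0.005 -0.0077 0.036 0 0 0.004;0 0.0048 -0.0079 0.0349 0 0 0.004;0 0.0048 -0.0079 0.0349 0 0 0.004;0 0.0048 -0.0079 0.0349 0 0 0.004;0 0 0 0 0 0 0.004")

```text
time_s: 26.1
position: [0.4765, 0.3101, 0.2163]
tool_rot: [[-0.086, 0.989, 0.122], [0.996, 0.085, 0.013], [0.002, 0.123, -0.992]]
ft_force: [4.8, 3.6, -6.1]
grip_width: 0.0087
gripper_force: 30.0
```

```bash
python3 o.py 0 150 35,179 42,185 48,190
```

```text
[0.4765 0.3101 0.2163] [ 4.8  3.6 -6.1] 0.008694972290375616
bar est [0.475  0.31   0.2282] rad 0.233 ang 27.8
3 rows of [ 0.      0.0051 -0.008 ] [ 0.0353 -0.0007 -0.0005]
3 rows of [ 0.      0.0051 -0.0077] [0.0349 0.     0.    ]
3 rows of [ 0.      0.0045 -0.0065] [0.0291 0.     0.    ]
```

>>> move_arm(plan="0 0.0053 -0.0078 0.0353 0 0 0.004;0 0.0053 -0.0078 0.0353 0 0 0.004;0 0.0053 -0.0078 0.0353 0 0 0.004;0 0.0052 -0.0076 0.0349 0 0 0.004;0 0.0052 -0.0076 0.0349 0 0 0.004;0 0.0052 -0.0076 0.0349 0 0 0.004;0 0 0 0 0 0 0.004")

```text
time_s: 26.98
position: [0.5052, 0.3127, 0.2633]
tool_rot: [[-0.086, 0.992, -0.089], [0.996, 0.086, -0.006], [0.002, -0.089, -0.996]]
ft_force: [-1.8, 3.9, -0.7]
grip_width: 0.0084
gripper_force: 30.7
```

```bash
python3 o.py 0 150 48,190 54,195 60,200
```

```text
[0.5052 0.3127 0.2633] [-1.8  3.9 -0.7] 0.008435857405459537
bar est [0.5062 0.3128 0.2753] rad 0.2332 ang 41.8
3 rows of [-0.      0.0047 -0.0068] [ 0.0284 -0.0007 -0.0002]
3 rows of [ 0.      0.0046 -0.0065] [0.0291 0.     0.    ]
3 rows of [ 0.      0.0047 -0.0064] [0.0291 0.     0.    ]
```

>>> move_arm(plan="0 0.0047 -0.0068 0.0284 0 0 0.004;0 0.0047 -0.0068 0.0284 0 0 0.004;0 0.0047 -0.0068 0.0284 0 0 0.004;0 0.0046 -0.0065 0.0291 0 0 0.004;0 0.0046 -0.0065 0.0291 0 0 0.004;0 0.0046 -0.0065 0.0291 0 0 0.004;0 0.0047 -0.0064 0.0291 0 0 0.004;0 0.0047 -0.0064 0.0291 0 0 0.004;0 0.0047 -0.0064 0.0291 0 0 0.004;0 0 0 0 0 0 0.004;0 0 0 0 0 0 0.004")

```text
time_s: 28.35
position: [0.5582, 0.3175, 0.3119]
tool_rot: [[-0.087, 0.936, -0.34], [0.996, 0.082, -0.028], [0.002, -0.341, -0.94]]
ft_force: [1.2, 5.2, -4.6]
grip_width: 0.0084
gripper_force: 30.3
```

```bash
cat > m.py <<'E'
from l import *
ims=[]
for cam,(a,b,c,d_) in(("scene",(90,290,300,550)),("top",(130,330,100,350))):
    im,d=viewer.get_image(cam);ims.append(cv2.resize(im[a:b,c:d_,::-1],(400,320),interpolation=3))
    P=cloud(cam,d);ok=d>0
    A=(P-piv)@u;B=(P-piv)@np.array([-u[1],u[0],0]);Z=P[...,2]-piv[2]
    m=ok&(A>-.13)&(A<.03)&(abs(B)<.11)&(Z>.03)&(Z<.2)
    q=np.stack([A[m],Z[m]],1).astype(np.float32)
    if len(q)>50:
        # densest plane through hinge area
        ang=np.degrees(np.arctan2(q[:,1],-q[:,0]));
        l=cv2.fitLine(q,cv2.DIST_HUBER,0,.003,.003).ravel();print(cam,len(q),"pct ang",np.percentile(ang,[10,30,50,70,90]).round(1),"line",np.degrees(np.arctan2(abs(l[1]),abs(l[0]))).round(1),l.round(3))
cv2.imwrite("pics/lid.png",np.hstack(ims))
E
python3 o.py 0 150 60,200; python3 m.py
```

```text
[0.5582 0.3175 0.3119] [ 1.2  5.2 -4.6] 0.008434519995755597
bar est [0.5623 0.3179 0.3232] rad 0.2335 ang 60.0
3 rows of [-0.0001  0.0002  0.0001] [ 0.0004 -0.0007  0.    ]
scene 7427 pct ang [60.6 61.8 62.7 63.9 67.1] line 58.6 [ 0.521 -0.853 -0.052  0.101]
top 980 pct ang [59.3 61.5 62.8 64.1 67.7] line 58.5 [ 0.522 -0.853 -0.052  0.101]
```

View pics/lid.png

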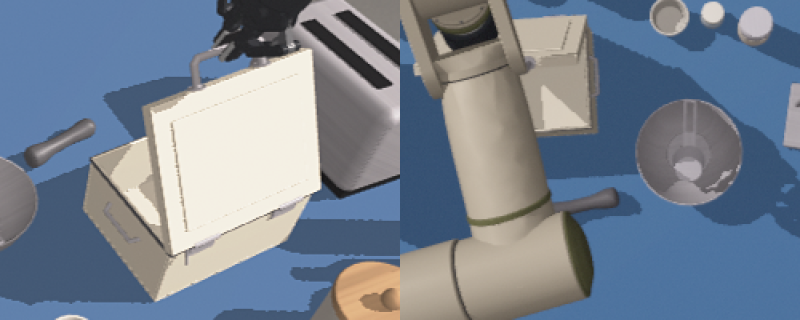

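The lid is open at about 59–60° (plane fit and bar position agree), with the gripper on its pull. The cup is lying in the upright bowl. I'll hold briefly, then hand in.

>>> move_arm(plan="0 0 0 0 0 0 0.004;0 0 0 0 0 0 0.004;0 0 0 0 0 0 0.004;0 0 0 0 0 0 0.004")

```text
time_s: 28.95
position: [0.5581, 0.3176, 0.3119]
tool_rot: [[-0.087, 0.937, -0.34], [0.996, 0.082, -0.028], [0.002, -0.341, -0.94]]
ft_force: [0.8, 5.1, -5.1]
grip_width: 0.0089
gripper_force: 30.3
```

```bash
python3 o.py 0 150; python3 -c "
from rig import env
print(env.close_job())"
```

```text
[0.5581 0.3176 0.3119] [ 0.8  5.1 -5.1] 0.00889772300665241
bar est [0.5622 0.3179 0.3232] rad 0.2335 ang 60.0
the job is handed in; nothing more can be done
None
```

The aluminium cup lies in the upright steel bowl, lowered in, and the arm is holding the bin lid open by its pull at about 59–60°; I handed the job in at about 29 s of the 64 s allowed.

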